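Scoop the coaxial adapters out from under the instrument riser

ROBOT

A 6-joint arm with a two-finger parallel gripper is mounted at the origin on the work surface. World frame = base frame: x ahead of the robot, y to its left, z up, the work surface at z = 0. Lengths are in m, angles in rad, forces in N, time in s.
With the tool pointing down it reaches from about 0.35 to 0.975 m from the base axis. Payload 4.9 kg.
Tool frame: the origin (TCP) lies on the centre line of the jaws, within the pads' length; the fingertips stand 22 mm ahead of it and the grasp point (between the pads) lies 3 mm ahead of it (manip.tcp_to_tips is the distance from the TCP to the fingertips, in m); z points along the fingers, x is the direction in which the jaws open and shut, and the axes are right-handed (so a half turn about z gives the same grasp; the last joint's range is limited). The gripper opens to 85 mm and grips with 20 to 120 N. Pads are 22 mm wide; open, the fingers measure 114 mm over their backs; the gripper's body (76 mm by 85 mm) begins 54 mm behind the grasp point. The pads swing forward as they close: fully open they stand 13 mm farther back than shut.
Start: joints at [0.995, 0.053, 1.613, -0, 1.476, -0.119], TCP at [0.276, 0.561, 0.253] pointing down, gripper open.
Joint ranges: [-3.01, 3.01], [-1.01, 2.22], [0.06, 2.58], [-1.02, 4.17], [0.09, 2.62], [-3.14, 3.14]. Speed limits (rad/s): [2.57, 2.57, 3.14, 3.14, 3.14, 3.14].

INTERFACE

Orientations are given as a unit quaternion [w, x, y, z].
In Python, from plant import manip gives the robot as it stands.
- The arm moves only by the shell command python3 -m pendant 'ROWS'. ROWS is a JSON object of lists of equal length, an entry for each row: "linear": the shift along the tool's x, y, z in cm, a list of three; "rotation": the turn, a rotation vector about the tool's x, y, z in degrees, a list of three; "grip": the closure, from 0 (fully open) to 1 (shut). A call has exactly 10 rows; each row is the pose to reach, as a shift and turn from the pose commanded when the call began, along the tool's axes at that moment; what a row does not reach only later rows make up. A row lasts 1/12 s, in which the tool goes at most 41.7 mm and 7.16 degrees, less where a joint would pass 70% of its speed; a pose out of reach is approached as far as the arm can. A call with a gripper value outside its range is refused whole. The fingers move at their own pace and stop on an object; the grip force is fixed at half the most. Time passes only in rows, so rows that repeat a pose let the fingers close, or fill a call up. It gives the time, the measured TCP pose, the force and the opening at its end, in the units of the state.
- manip.state(): the state, without advancing time (a new reading comes with each control period).
- manip.grab_frame(name): name is "side" or "top"; returns the picture (420x560x3 uint8, red, green, blue); there is no depth.
- manip.calibration(name): a dict with "fx", "fy", "cx", "cy" (pixels), "cam_to_world" (4x4, takes a point from camera to world coordinates). Camera axes: x right, y up, looking along -z (the intrinsics and any distortion apply to the point x, -y, -z); pixel columns grow to the right and rows downward; lengths in m; the calibration is good to about 2 mm. A picture is of the moment at which its call begins. calibration takes no time and is no camera call.
- manip.job_done(): hands the job in, once; it reports no verdict.
The state is a dict: "time": time; "joint_pos": joint angles; "joint_vel": joint speeds; "joint_efforts": joint torques, N m; "tool_pos": TCP position; "tool_rot": TCP orientation; "contact_force": force on the tool from outside, world axes, zero at the start; "ft_torque": the same for the moment, N m; "gripper_width": opening from 0.0 (shut) to 1.0 (fully open).
Only numpy, scipy, OpenCV 4.12 (cv2) and the standard library are available. Lean on these libraries where they do the work, as an engineer would, in place of code of your own. Each camera call takes 0.05 s, during which the arm holds its last target. There are 200 camera calls.

TASK

Take the long-handled scoop by its handle, reach it under the low instrument riser without knocking the riser, gather all four coaxial adapters from the tray there and tip them into the open black parts box from close above it. Move the adapters with the scoop only, never with the gripper, and leave the other things on the bench and on the riser where they are. At the end lay the scoop flat on the bench in front of the riser, let go of it, and leave the box standing upright with all four adapters in it.

Things in the scene. Friction and masses are not known exactly. Their poses are not given: they have to be found in the camera images.
- riser: Low riser of dark steel, fixed to the bench: slotted deck on four 20 mm square corner legs, 220 mm deep (x), 300 mm wide (y), open on all sides. Origin on the bench under its centre, z up. Its front, where the scoop goes in, faces its -x: the overhang's front edge is at x = -110 mm. Clear height 100 mm, deck top at 120 mm. The adapters show through the deck's slots.
- tray: Grey steel tray fixed to the bench under the riser, x as the riser's. Origin on the bench, 15 mm in front of the riser's centre. Floor 3 mm thick, 170 mm long, from x = -85 mm (open front, no wall) to +85; 124 mm wide between two 3 mm side walls whose tops are 31 mm above the bench. A stop bar crosses it near the rear.
- tray_stop (a point): Middle of the stop bar's front face, at tray x = +50 mm. Between the bar and the tray floor is a slot 6 mm high: pushed along the floor, the scoop's thin lip enters it by up to 15 mm, until the sloping side walls meet the bar. The bar holds the adapters back, so they ride up over the lip into the pan.
- scoop: Long-handled steel scoop (160 g), flat on the bench: pan 110 mm long (x), 108 mm wide (y), floor 2 mm, back wall 30 mm high, side walls 2 mm thick sloping down to nothing at the lip, open front at +x. Origin under the pan's middle, z up; centre of mass at x = -35 mm. Its pan is smooth: adapters stay in it while it is kept about level and slide out once the nose is tipped down by more than about 20 degrees.
- scoop_grip (a point): Where to grip the scoop: on the middle line of its level wooden handle (along the scoop's x from -95 to -265 mm; 16 mm wide in y, 20 mm high in z), at scoop x = -185 mm, 58 mm above the underside. With the lip fully in the slot it stays 80 mm in front of the riser's front edge. A thin neck slopes from handle to pan.
- scoop_lip (a point): Middle of the scoop's front lip, at scoop x = +55 mm, z = 0. Over the front 30 mm the pan floor thins from 2 mm to 0.6 mm at the lip.
- box: Open black plastic parts box (500 g) standing loose on the bench, 170 mm (its x) by 140 mm (its y), 45 mm high, walls and floor 4 mm. Origin under its centre, z up.
- mouse: Dark computer mouse, 112 x 62 x 35 mm, on the bench; origin under its centre. To be left alone.
- case: Small pale lidded connector case, 80 x 50 x 28 mm, standing on the riser's deck; origin under its centre. To be left alone.
- wrench: Steel wrench, about 180 mm long and 8 mm thick, lying flat on the bench; origin under its middle. To be left alone.
- adapter1: One of four equal coaxial adapters (about 30 g), loose on the tray floor under the riser, any way round: two hexagonal coupling nuts, 18 mm across flats with bevelled ends, on a slim brass waist, 32 mm long overall; smooth. Origin at its middle, x along its length; the origin lies 9 mm above what it lies on.
- adapter2: Another adapter, like adapter1.
- adapter3: Another adapter, like adapter1.
- adapter4: Another adapter, like adapter1.
Mind the look-alikes: they are no part of the job. What is shaped like the box but yellow is not meant.

How it is judged:
At the end, for the whole second after the job is handed in: All four adapters at rest inside the box (middles within its walls, under 50 mm above its underside); box upright (0.1 rad) and still; scoop at rest flat on the bench (underside within 6 mm, level within 0.08 rad), its lip and grip point in front of the riser's front edge (x of adapter1 in the frame of box between -0.083 and 0.083 m and y of adapter1 in the frame of box between -0.068 and 0.068 m and z of adapter1 in the frame of box between 0 and 0.05 m and linear speed of each of adapter1, adapter2, adapter3, adapter4 below 0.05 m/s and x of adapter2 in the frame of box between -0.083 and 0.083 m and y of adapter2 in the frame of box between -0.068 and 0.068 m and z of adapter2 in the frame of box between 0 and 0.05 m and x of adapter3 in the frame of box between -0.083 and 0.083 m and y of adapter3 in the frame of box between -0.068 and 0.068 m and z of adapter3 in the frame of box between 0 and 0.05 m and x of adapter4 in the frame of box between -0.083 and 0.083 m and y of adapter4 in the frame of box between -0.068 and 0.068 m and z of adapter4 in the frame of box between 0 and 0.05 m and angle between box's own z axis and vertical below 0.1 rad and linear speed of each of box, scoop below 0.03 m/s and height (world z) of scoop below 0.006 m and angle between scoop's own z axis and vertical below 0.08 rad and x of each of scoop_lip, scoop_grip in the frame of riser below -0.11 m); the robot touches nothing.
It fails at once if the riser is struck by the scoop, the gripper or the arm (more than 5 N) (contact force between any of scoop, the arm, the fingers and riser above 5 N).
It fails at once if an adapter is touched by the gripper (more than 1 N) (contact force between any of the fingers, the arm and adapter1 above 1 N or contact force between any of the fingers, the arm and adapter2 above 1 N or contact force between any of the fingers, the arm and adapter3 above 1 N or contact force between any of the fingers, the arm and adapter4 above 1 N).
It fails at once if an adapter is dropped from a height (falls faster than 1.7 m/s, about 15 cm) (linear speed of any of adapter1, adapter2, adapter3, adapter4 above 1.7 m/s).
It fails at once if the mouse, the connector case or the wrench is moved by more than 30 mm (distance of any of mouse, case, wrench from where it was at the start of the episode above 0.03 m).
It also fails if it takes over 67 s, if anything falls off the work surface, if the arm or the gripper's body presses on something with over 40 N, if the wrist force passes 120 N, or if a joint passes its speed limit or range.

## Working session

There is one attempt and no reset: what is moved stays moved. The work goes in short steps, Python scripts to look and compute and a shell command to move; the robot and the scene stay as the last step left them, time stands still between calls to the robot, and variables do not carry over. Pictures are saved under pics/ and viewed, about 8 in all and at most 12, crops included, and the job is handed in when it is done.

```bash
mkdir -p pics; ls; python3 - <<'E'
from plant import manip
import cv2,numpy as np
for n in("top","side"):
    im=manip.grab_frame(n); cv2.imwrite(f"pics/{n}0.png",im[:,:,::-1])
    c=manip.calibration(n); print(n,c)
print(manip.state())
E
```

```text
pics
top {'fx': 381.5849794387457, 'fy': 381.5849794387457, 'cx': 282.4819593416581, 'cy': 207.9187061571242, 'cam_to_world': array([[-1.72581753e-02,  9.86629856e-01, -1.62060737e-01,
         3.29712615e-01],
       [-9.99851040e-01, -1.70670867e-02,  2.57130291e-03,
        -1.22891374e-01],
       [-2.28980414e-04,  1.62080972e-01,  9.86777435e-01,
         1.13810177e+00],
       [ 0.00000000e+00,  0.00000000e+00,  0.00000000e+00,
         1.00000000e+00]])}
side {'fx': 483.2349053311017, 'fy': 483.2349053311017, 'cx': 287.87421697302204, 'cy': 202.62690271054018, 'cam_to_world': array([[ 0.9012843 ,  0.29184857, -0.32017342,  0.10580033],
       [-0.43319301,  0.59770184, -0.67460828, -0.96894254],
       [-0.00551522,  0.74671074,  0.66512604,  0.91450835],
       [ 0.        ,  0.        ,  0.        ,  1.        ]])}
{'time': 0.1, 'joint_pos': array([ 9.94983918e-01,  5.32821216e-02,  1.61418157e+00, -3.26474577e-05,
        1.47598937e+00, -1.18979837e-01]), 'joint_vel': array([ 0.0004136 , -0.00032675, -0.00241371,  0.00211486, -0.00496777,
       -0.00070507]), 'joint_efforts': array([ 7.04856120e-04, -3.94903636e+01, -3.71363854e+01, -1.05410529e-04,
        3.85225634e-03,  5.29403039e-06]), 'tool_pos': array([0.27539675, 0.56046195, 0.25217646]), 'tool_rot': array([ 4.09242927e-04,  8.48853242e-01,  5.28627759e-01, -8.35500838e-04]), 'contact_force': array([ 0.1162295 , -0.31966666, -0.96754401]), 'ft_torque': array([0.05586102, 0.00823198, 0.00348416]), 'gripper_width': 1.0003388864448224}
```

```bash
python3 - <<'E'
import cv2,numpy as np
a=cv2.imread('pics/top0.png')
cv2.imwrite('pics/top0b.png',cv2.resize(a,(800,600),interpolation=cv2.INTER_CUBIC))
E
```

```text
(no output)
```

View pics/top0b.png

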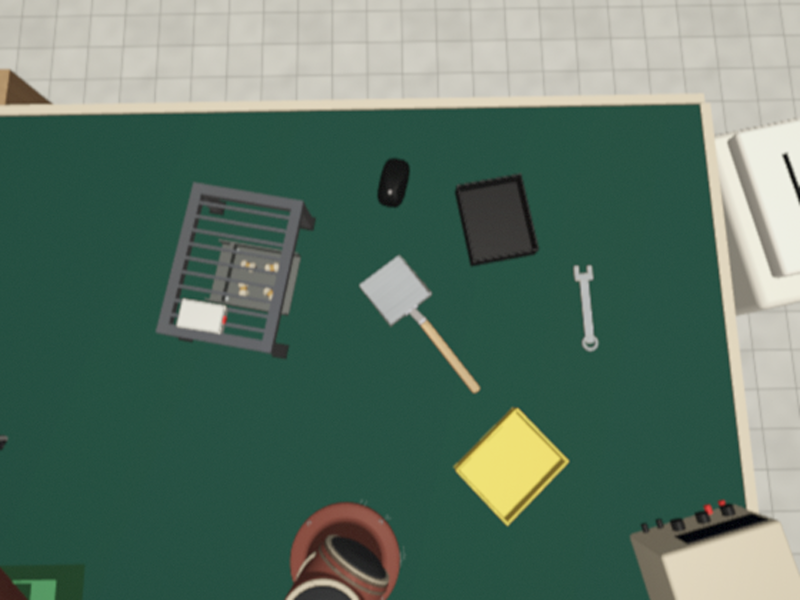

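View pics/side0.png

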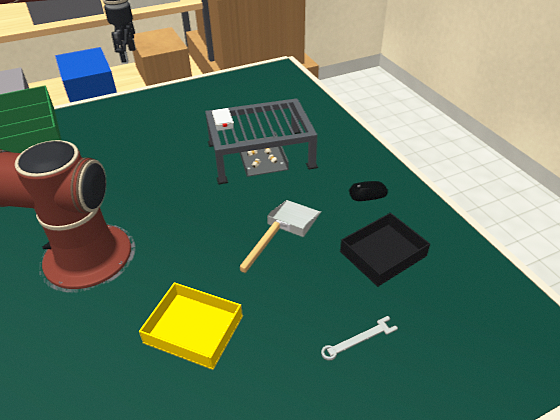

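Top view (800x600 px): the riser is at (232,267) with its front facing right, and four adapters show around (258,280). The scoop pan is at (396,290) with its handle end at (477,390), and the mouse is at (394,182). The wrench is at (587,308) and the pale case at (202,316). There are two box candidates: black at (497,220) and yellow at (511,466). The black one is meant and the yellow one is the look-alike.

```bash
cat > h.py <<'E'
import cv2,numpy as np
from scipy.spatial.transform import Rotation as R
from plant import manip
def ray(n,p,z):
    c=manip.calibration(n);p=np.atleast_2d(np.asarray(p,float));T=c['cam_to_world'];z=np.broadcast_to(z,len(p))
    d=np.c_[(p[:,0]-c['cx'])/c['fx'],-(p[:,1]-c['cy'])/c['fy'],-np.ones(len(p))]@T[:3,:3].T
    return T[:3,3]+d*((z-T[2,3])/d[:,2])[:,None]
def proj(n,P):
    c=manip.calibration(n);T=c['cam_to_world'];q=(np.atleast_2d(P)-T[:3,3])@T[:3,:3]
    return np.c_[c['cx']+c['fx']*q[:,0]/-q[:,2],c['cy']+c['fy']*-q[:,1]/-q[:,2]]
def down(yaw): # tool down, tool x along world angle yaw
    c,s=np.cos(yaw),np.sin(yaw); return R.from_matrix(np.array([[c,s,0],[s,-c,0],[0,0,-1]]))
def go(pos,rot,cur=None):
    s=manip.state(); p0,r0=cur or (s['tool_pos'],R.from_quat(np.roll(s['tool_rot'],-1)))
    print('lin cm',np.round(r0.inv().apply(np.array(pos)-p0)*100,2),'rot deg',np.round(np.degrees((r0.inv()*rot).as_rotvec()),2))
E
python3 - <<'E'
from h import *
for n in("top","side"):
    im=cv2.imread(f'pics/{n}0.png');hsv=cv2.cvtColor(im,cv2.COLOR_BGR2HSV)
    H,S,V=[hsv[...,i].astype(int) for i in range(3)]
    rois=dict(top=dict(riser=(100,120,225,255),pan=(245,172,306,232),handle=(285,215,340,280),box=(312,118,382,190),adapt=(160,175,200,212)),
      side=dict(pan=(260,195,325,240),handle=(235,215,285,275),box=(335,208,435,288),adapt=(243,145,290,172)))[n]
    green=(H>70)&(H<95)&(S>80)
    m=dict(riser=(~green)&(S<70)&(V<130),pan=(S<60)&(V>110),handle=(H<25)&(S>50)&(V>90),box=(V<62)&~green,adapt=(H<30)&(S>25)&(V>110))
    vis=im.copy()
    for k,(x0,y0,x1,y1) in rois.items():
        mm=np.zeros(im.shape[:2],np.uint8);mm[y0:y1,x0:x1]=m[k][y0:y1,x0:x1]
        cs=cv2.findContours(mm,cv2.RETR_EXTERNAL,cv2.CHAIN_APPROX_NONE)[0];cs=sorted(cs,key=cv2.contourArea)[::-1]
        if k=='adapt':
            print(n,k,[(np.round(c.reshape(-1,2).mean(0),1).tolist(),len(c)) for c in cs]);continue
        c=cs[0];cv2.drawContours(vis,[c],-1,(0,0,255),1)
        b=cv2.boxPoints(cv2.minAreaRect(c))
        a=cv2.approxPolyDP(c,4 if k!='handle' else 3,True).reshape(-1,2)
        z={'riser':.12,'pan':.002,'handle':.068,'box':.045}[k]
        print(n,k,cv2.contourArea(c),'\n rect',b.round(1).tolist(),'\n poly',a.tolist(),'\n world',ray(n,a,z)[:,:2].round(4).tolist())
    x=vis[100:300,100:400] if n=='top' else vis[90:290,200:440]
    cv2.imwrite(f'pics/{n}m.png',cv2.resize(x,None,fx=2.6,fy=2.6,interpolation=cv2.INTER_CUBIC))
E
```

```text
top riser 9182.0 
 rect [[108.0999984741211, 233.39999389648438], [131.3000030517578, 123.19999694824219], [222.3000030517578, 142.39999389648438], [199.0, 252.60000610351562]] 
 poly [[136, 127], [109, 232], [199, 250], [201, 242], [192, 239], [195, 221], [203, 214], [208, 162], [218, 160], [220, 153], [211, 140]] 
 world [[0.7337, 0.2808], [0.4396, 0.3398], [0.3875, 0.0981], [0.4086, 0.0932], [0.4171, 0.1173], [0.4653, 0.1103], [0.484, 0.0891], [0.6288, 0.0777], [0.634, 0.0501], [0.654, 0.0448], [0.692, 0.0702]]
top pan 1343.0 
 rect [[250.1999969482422, 199.3000030517578], [278.6000061035156, 176.3000030517578], [310.0, 215.10000610351562], [281.6000061035156, 238.10000610351562]] 
 poly [[277, 179], [251, 199], [273, 227], [286, 219], [294, 228], [298, 223], [291, 215], [301, 204]] 
 world [[0.6061, -0.1107], [0.5453, -0.031], [0.4589, -0.0965], [0.4824, -0.1358], [0.4548, -0.1593], [0.4697, -0.1716], [0.4943, -0.1511], [0.5273, -0.182]]
top handle 366.0 
 rect [[293.5, 227.5], [298.8999938964844, 223.3000030517578], [336.5, 271.29998779296875], [331.1000061035156, 275.5]] 
 poly
[... 1272 characters left out ...]
000030517578, 273.5]] 
 poly [[278, 222], [273, 222], [245, 258], [241, 271], [246, 271], [279, 227]] 
 world [[0.4591, -0.1656], [0.4478, -0.1601], [0.3391, -0.2416], [0.3162, -0.2743], [0.3264, -0.2793], [0.4538, -0.183]]
side box 3689.5 
 rect [[334.8999938964844, 242.89999389648438], [402.0, 200.3000030517578], [433.79998779296875, 250.60000610351562], [366.70001220703125, 293.1000061035156]] 
 poly [[390, 213], [341, 239], [340, 251], [378, 286], [426, 255], [429, 245]] 
 world [[0.7486, -0.2423], [0.5843, -0.268], [0.5616, -0.3019], [0.5848, -0.4323], [0.741, -0.4037], [0.7682, -0.3803]]
side adapt [([272.3, 158.0], 22), ([255.8, 162.7], 24), ([251.9, 152.2], 25), ([267.5, 149.9], 18)]
```

View pics/topm.png

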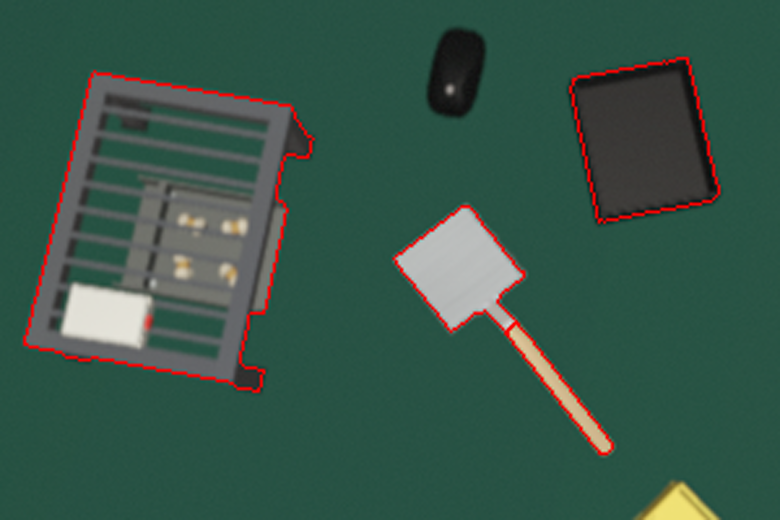

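The outlines are right: black box corners, scoop pan and handle, and the riser deck (corners in this crop at (93,72), (291,106), (237,382), (25,345)). The black box fits the description. Next I work out the poses and the approach.

```bash
python3 - <<'E'
from h import *
# riser
C=ray('top',np.array([[93,72],[291,106],[237,382],[25,345]])/2.6+100,.12)[:,:2] # rearR? 
print('deck',C.round(4).tolist(),[np.linalg.norm(C[i]-C[i-1]).round(4) for i in range(4)])
cen=C.mean(0);v=(C[0]+C[3]-C[1]-C[2]);w=(C[0]+C[1]-C[2]-C[3]);u=v/np.linalg.norm(v)+np.array([[0,1],[-1,0]])@(w/np.linalg.norm(w))*-1
a1=np.degrees(np.arctan2(v[1],v[0]));a2=np.degrees(np.arctan2(w[1],w[0]))
print('riser',cen,a1,a2)
# tray front/adapters
A=ray('top',[[190.0,186.4],[169.9,202.2],[173.3,184.6],[187.5,204.5]],.012);B=ray('side',[[272.3,158.0],[255.8,162.7],[251.9,152.2],[267.5,149.9]],.012)
print('adapters top',A[:,:2].round(3).tolist(),'side',B[:,:2].round(3).tolist())
yaw=np.radians(a1);M=np.array([[np.cos(yaw),np.sin(yaw)],[-np.sin(yaw),np.cos(yaw)]])
print('in riser',((A[:,:2]-cen)@M.T).round(3).tolist())
# tray front edge corners in crop: (287,209),(265,312)
t=ray('top',np.array([[287,209],[265,312]])/2.6+100,.03)[:,:2];print('tray front z.03 in riser',((t-cen)@M.T).round(4).tolist())
# scoop
h=ray('top',[[333.8,273.4],[296.2,225.4]],.066)[:,:2];d=h[1]-h[0];print('handle',h.round(4).tolist(),np.linalg.norm(d),np.degrees(np.arctan2(d[1],d[0])))
lip=ray('top',[[277.5,178.8],[251,199]],.0)[:,:2];print('lip mid',lip.mean(0),'ang',np.degrees(np.arctan2(*(lip[1]-lip[0])[::-1]))-90)
b=lip.mean(0)-h[0];sy=np.arctan2(b[1],b[0]);print('scoop yaw',np.degrees(sy),np.linalg.norm(b))
sx=np.array([np.cos(sy),np.sin(sy)]);g=(lip.mean(0)-.24*sx);g2=h[0]+.08*sx;print('grip',g,g2);g=(g+g2)/2
go([*g,.16],down(sy-np.pi/2)); 
b=ray('top',[[364.5,122],[319.5,130],[330,185.5],[376.5,174.5]],.045);print('box',b.mean(0))
b=ray('side',[[390,212.5],[340.5,239],[429,245]],.045);print('box side',(b[1]+b[2])/2)
E
```

```text
deck [[0.7317, 0.2814], [0.6898, 0.0676], [0.396, 0.1191], [0.4378, 0.3381]] [np.float64(0.2994), np.float64(0.2178), np.float64(0.2982), np.float64(0.2229)]
riser [0.56381033 0.20154332] 79.05620884258678 -10.428969746855616
adapters top [[0.585, 0.152], [0.538, 0.211], [0.592, 0.203], [0.53, 0.158]] side [[0.587, 0.157], [0.532, 0.158], [0.542, 0.214], [0.592, 0.204]]
in riser [[-0.044, -0.03], [0.005, 0.027], [0.006, -0.027], [-0.049, 0.025]]
tray front z.03 in riser [[-0.1054, -0.0557], [-0.1052, 0.0651]]
handle [[0.3196, -0.2646], [0.4551, -0.1636]] 0.168977232806604 36.71310436747116
lip mid [ 0.57644887 -0.07149482] ang 37.09062642076259
scoop yaw 36.93655225683385 0.3213402211845049
grip [ 0.38461653 -0.21571809] [ 0.38354528 -0.21652347]
lin cm [-64.88  44.01   9.33] rot deg [1.0000e-01 8.0000e-02 1.1689e+02]
box [ 0.67235581 -0.32223714  0.045     ]
box side [ 0.67568523 -0.32387388  0.045     ]
```

```bash
python3 -m pendant '{"linear":[[-27,31.5,0],[-27,31.5,0],[-27,31.5,0],[-27,31.5,0],[-27,31.5,0],[-27,31.5,0],[-27,31.5,0],[-27,31.5,0],[-27,31.5,0],[-27,31.5,0]],"rotation":[[0,0,60],[0,0,60],[0,0,60],[0,0,60],[0,0,60],[0,0,60],[0,0,60],[0,0,60],[0,0,60],[0,0,60]],"grip":[0,0,0,0,0,0,0,0,0,0]}'
python3 - <<'E'
from h import *
go([.384,-.2161,.16],down(np.radians(36.9-90)))
E
```

```text
time: 0.93
tool_pos: [0.4394, 0.1775, 0.253]
tool_rot: [0.0, 0.999, 0.032, -0.0]
contact_force: [1.8, -0.6, 0.2]
gripper_width: 1.003
lin cm [-8.08 38.92  9.3 ] rot deg [ 1.000e-02 -0.000e+00  5.682e+01]
```

```bash
python3 -m pendant '{"linear":[[-8,38.9,9.3],[-8,38.9,9.3],[-8,38.9,9.3],[-8,38.9,9.3],[-8,38.9,9.3],[-8,38.9,9.3],[-8,38.9,9.3],[-8,38.9,9.3],[-8,38.9,9.3],[-8,38.9,9.3]],"rotation":[[0,0,56.8],[0,0,56.8],[0,0,56.8],[0,0,56.8],[0,0,56.8],[0,0,56.8],[0,0,56.8],[0,0,56.8],[0,0,56.8],[0,0,56.8]],"grip":[0,0,0,0,0,0,0,0,0,0]}'
python3 - <<'E'
from h import *
go([.384,-.2161,.061],down(np.radians(36.9-90)))
im=manip.grab_frame('side');cv2.imwrite('pics/s1.png',cv2.resize(im[160:310,190:390,::-1],None,fx=4,fy=4))
s=manip.state();print(proj('side',[s['tool_pos'],[.384,-.2161,.068]]))
E
```

```text
time: 1.77
tool_pos: [0.3841, -0.2161, 0.1593]
tool_rot: [0.0, 0.895, -0.447, -0.0]
contact_force: [0.4, 0.4, 0.7]
gripper_width: 1.001
lin cm [-0.01  0.    9.83] rot deg [0.03 0.01 0.01]
[[256.79827709 218.46244241]
 [258.41287349 244.67292791]]
```

View pics/s1.png

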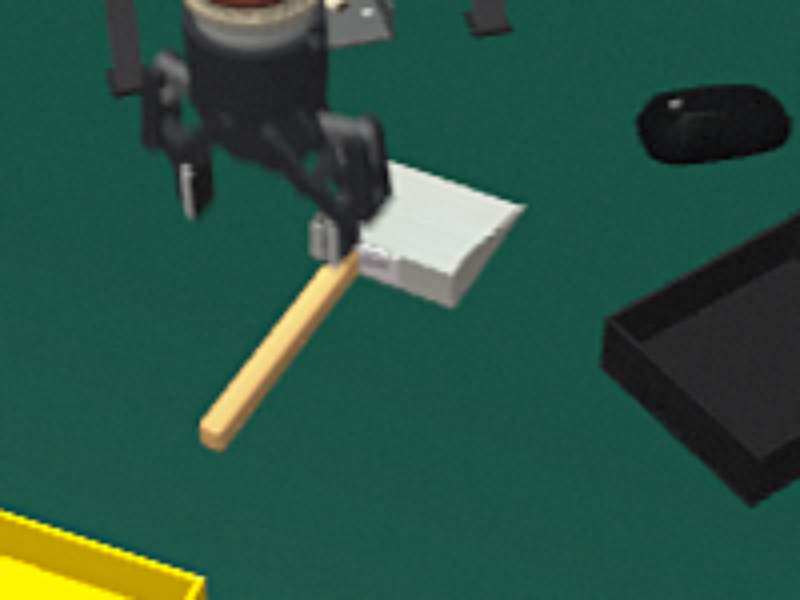

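The open fingers at (190,190) and (330,230) straddle the handle's line, aligned across it. I lower and close.

```bash
python3 -m pendant '{"linear":[[0,0,3],[0,0,6],[0,0,8.5],[0,0,9.8],[0,0,9.8],[0,0,9.8],[0,0,9.8],[0,0,9.8],[0,0,9.8],[0,0,9.8]],"rotation":[[0,0,0],[0,0,0],[0,0,0],[0,0,0],[0,0,0],[0,0,0],[0,0,0],[0,0,0],[0,0,0],[0,0,0]],"grip":[0,0,0,0,0,1,1,1,1,1]}'
python3 -m pendant '{"linear":[[0,0,0],[0,0,0],[0,0,0],[0,0,0],[0,0,0],[0,0,-0.5],[0,0,-1],[0,0,-1.5],[0,0,-2],[0,0,-2]],"rotation":[[0,0,0],[0,0,0],[0,0,0],[0,0,0],[0,0,0],[0,0,0],[0,0,0],[0,0,0],[0,0,0],[0,0,0]],"grip":[1,1,1,1,1,1,1,1,1,1]}'
python3 - <<'E'
from h import *
s=manip.state();print(s['tool_pos'],s['contact_force'],s['ft_torque'])
im=manip.grab_frame('side');cv2.imwrite('pics/s2.png',im[:,:,::-1])
im=im[...,::-1][180:290,220:360];cv2.imwrite('pics/s2c.png',cv2.resize(im,None,fx=5,fy=5))
sx=np.array([np.cos(np.radians(36.9)),np.sin(np.radians(36.9)),0]);sy=np.array([-sx[1],sx[0],0])
g=s['tool_pos']+[0,0,-.061]
print(((proj('side',[g+.24*sx+.054*sy,g+.24*sx-.054*sy,g-.08*sx+[0,0,.068]])-[220,180])*5).round(0))
E
```

```text
time: 2.65
tool_pos: [0.3861, -0.2143, 0.0635]
tool_rot: [0.0, 0.895, -0.446, 0.001]
contact_force: [-0.1, 0.5, -0.2]
gripper_width: 0.297
time: 3.48
tool_pos: [0.3859, -0.2142, 0.0835]
tool_rot: [0.0, 0.895, -0.446, 0.001]
contact_force: [0.3, 0.3, -0.3]
gripper_width: 0.177
[ 0.38594623 -0.21424127  0.08352713] [ 0.27548573  0.33991097 -0.27673735] [-0.16038366  0.15302615  0.01518804]
[[327.  69.]
 [501. 127.]
 [104. 400.]]
```

View pics/s2c.png

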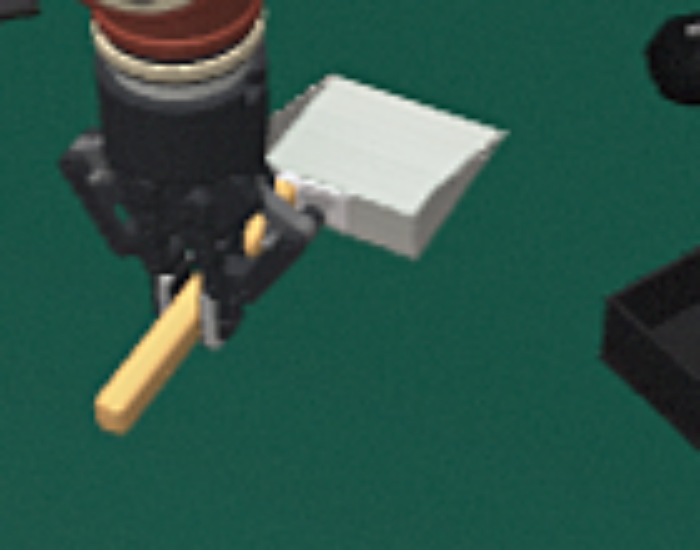

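The scoop is held: the opening is 15 mm, and the torque matches its weight. The pan looks about level, with lip corners at (332,73) and (507,131), about 1 px from prediction. Next I carry it to the front of the riser and check alignment there.

```bash
python3 - <<'E'
from h import *
ux=np.array([.1857,.9826,0]);go(np.array([.5638,.2015,.085])-.40*ux,down(np.radians(79.3-90)))
E
```

```text
lin cm [ 4.45 -9.64 -0.19] rot deg [ 1.000e-02 -8.000e-02 -4.227e+01]
```

```bash
python3 -m pendant '{"linear":[[0.5,-1,-0.2],[1,-2,-0.2],[1.5,-3.2,-0.2],[2.1,-4.5,-0.2],[2.7,-5.8,-0.2],[3.3,-7.1,-0.2],[3.9,-8.5,-0.2],[4.4,-9.6,-0.2],[4.4,-9.6,-0.2],[4.4,-9.6,-0.2]],"rotation":[[0,0,-5],[0,0,-10],[0,0,-15],[0,0,-20],[0,0,-26],[0,0,-32],[0,0,-37],[0,0,-42.3],[0,0,-42.3],[0,0,-42.3]],"grip":[1,1,1,1,1,1,1,1,1,1]}'
python3 - <<'E'
from h import *
s=manip.state();print(s['tool_pos'],s['contact_force'],s['ft_torque'])
V=[]
for n,(x0,y0,x1,y1) in dict(top=(160,150,280,250),side=(205,125,315,235)).items():
    im=manip.grab_frame(n)[...,::-1];cv2.imwrite(f'pics/{n}3.png',im)
    V.append(cv2.resize(im[y0:y1,x0:x1],(int((x1-x0)*450/(y1-y0)*.85),int(450*.85)),interpolation=cv2.INTER_CUBIC))
V=np.hstack(V);print(V.shape);cv2.imwrite('pics/v3.png',V)
E
```

```text
time: 4.37
tool_pos: [0.4885, -0.191, 0.084]
tool_rot: [-0.0, 0.996, -0.094, -0.0]
contact_force: [0.1, 0.8, -1.8]
gripper_width: 0.179
[ 0.48848572 -0.19096865  0.08397863] [ 0.08034197  0.78078036 -1.77748244] [-0.23631886  0.05162988 -0.03513538]
(382, 841, 3)
```

View pics/v3.png

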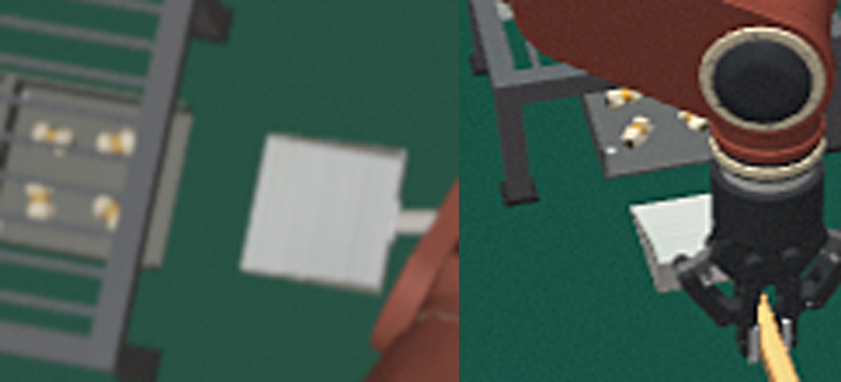

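Top view on the left of the crop: lip corners at (267,135) and (241,270), tray front corners at (190,106) and (157,268). The pan faces the tray. I compute the lateral and yaw offsets.

```bash
python3 - <<'E'
from h import *
cen=np.array([.5638,.2015]);y=np.radians(79.3);M=np.array([[np.cos(y),np.sin(y)],[-np.sin(y),np.cos(y)]])
im=cv2.imread('pics/top3.png')
def f(p,z): return ((ray('top',np.array(p)/3.825+[160,150],z)[:,:2]-cen)@M.T).round(4).tolist()
for z in(.018,.023):print('lip',z,f([[267,134],[241,270]],z),'back',f([[405,150],[379,292]],z+.03))
for z in(.003,.031):print('tray front',z,f([[190,106],[157,268]],z))
s=manip.state();print('tcp',M@(s['tool_pos'][:2]-cen))
# row profiles across tray front, along the riser y at riser x=-.105 (exposed strip) 
for xr in(-.118,-.112,):
  P=np.array([[*(cen+M.T@np.array([xr+.0,yy])),.003] for yy in np.arange(-.08,.0801,.004)])
  px=proj('top',P).round().astype(int);print(xr,im[px[:,1],px[:,0]].sum(1).tolist())
E
```

```text
lip 0.018 [[-0.1632, -0.0535], [-0.1639, 0.0556]] back [[-0.2747, -0.053], [-0.2746, 0.0575]]
lip 0.023 [[-0.1641, -0.0525], [-0.1648, 0.0561]] back [[-0.2751, -0.052], [-0.275, 0.058]]
tray front 0.003 [[-0.0955, -0.0686], [-0.096, 0.0636]]
tray front 0.031 [[-0.1021, -0.0627], [-0.1026, 0.0663]]
tcp [-0.39986418  0.00178651]
-0.118 [186, 191, 196, 193, 188, 193, 187, 188, 190, 184, 192, 189, 191, 191, 189, 188, 191, 192, 189, 188, 192, 190, 187, 191, 190, 188, 190, 189, 191, 191, 185, 194, 189, 190, 190, 192, 190, 190, 189, 188, 185]
-0.112 [188, 186, 188, 193, 185, 192, 191, 192, 190, 191, 188, 187, 190, 190, 194, 188, 187, 191, 190, 192, 191, 189, 190, 190, 189, 189, 189, 186, 191, 194, 189, 188, 185, 195, 190, 189, 188, 191, 193, 189, 188]
```

```bash
python3 - <<'E'
from h import *
for z in(.01,.014,.018,.022,.026): print(z,ray('top',[[223,220.6]],z)[0,:2].round(4),ray('side',[[254.5,184]],z)[0,:2].round(4))
E
```

```text
0.01 [0.4798 0.052 ] [0.4886 0.0659]
0.014 [0.4792 0.0514] [0.4869 0.0613]
0.018 [0.4787 0.0508] [0.4853 0.0567]
0.022 [0.4782 0.0502] [0.4836 0.0521]
0.026 [0.4776 0.0496] [0.4819 0.0475]
```

The lip triangulates to z≈0.022 m, so the pan is level and drooping little. It's laterally centred within about 1 mm, so I go in over the tray's front edge.

```bash
python3 -m pendant '{"linear":[[0,0,0.7],[0,0,1.4],[0,-0.8,1.4],[0,-1.8,1.4],[0,-3,1.4],[0,-4.2,1.4],[0,-5.4,1.4],[0,-6.6,1.4],[0,-7.6,1.4],[0,-7.8,1.4]],"rotation":[[0,0,0],[0,0,0],[0,0,0],[0,0,0],[0,0,0],[0,0,0],[0,0,0],[0,0,0],[0,0,0],[0,0,0]],"grip":[1,1,1,1,1,1,1,1,1,1]}'
python3 -m pendant '{"linear":[[0,0,0],[0,0,0],[0,0,0.1],[0,0,0.2],[0,0,0.3],[0,0,0.4],[0,0,0.4],[0,0,0.4],[0,0,0.4],[0,0,0.4]],"rotation":[[0,0,0],[0,0,0],[0,0,0],[0,0,0],[0,0,0],[0,0,0],[0,0,0],[0,0,0],[0,0,0],[0,0,0]],"grip":[1,1,1,1,1,1,1,1,1,1]}'
python3 -c "
from plant import manip;s=manip.state();print(s['tool_pos'],s['contact_force'],s['ft_torque'])"
```

```text
time: 5.3
tool_pos: [0.5033, -0.1125, 0.0703]
tool_rot: [-0.0, 0.996, -0.092, -0.0]
contact_force: [-0.3, 1.0, -1.5]
gripper_width: 0.175
time: 6.13
tool_pos: [0.5031, -0.1146, 0.0665]
tool_rot: [0.0, 0.996, -0.093, 0.0]
contact_force: [-0.1, -0.0, -1.0]
gripper_width: 0.172
[ 0.50314453 -0.11457463  0.06645787] [-0.05925807 -0.04025302 -0.97230904] [-0.03845136 -0.00408928 -0.08056967]
```

Contact with the tray floor is already felt, since the nose torque dropped. I push slowly.

```bash
python3 -m pendant '{"linear":[[0,-0.3,0.05],[0,-0.7,0.1],[0,-1.1,0.1],[0,-1.5,0.1],[0,-1.9,0.1],[0,-2.3,0.1],[0,-2.7,0.1],[0,-3.1,0.1],[0,-3.5,0.1],[0,-4,0.1]],"rotation":[[0,0,0],[0,0,0],[0,0,0],[0,0,0],[0,0,0],[0,0,0],[0,0,0],[0,0,0],[0,0,0],[0,0,0]],"grip":[1,1,1,1,1,1,1,1,1,1]}'
python3 -m pendant '{"linear":[[0,-0.4,0],[0,-0.8,0],[0,-1.2,0],[0,-1.6,0],[0,-2,0],[0,-2.4,0],[0,-2.8,0],[0,-3.2,0],[0,-3.6,0],[0,-4,0]],"rotation":[[0,0,0],[0,0,0],[0,0,0],[0,0,0],[0,0,0],[0,0,0],[0,0,0],[0,0,0],[0,0,0],[0,0,0]],"grip":[1,1,1,1,1,1,1,1,1,1]}'
python3 - <<'E'
from h import *
s=manip.state();print(s['tool_pos'],s['contact_force'],s['ft_torque'])
cen=np.array([.5638,.2015]);y=np.radians(79.3);M=np.array([[np.cos(y),np.sin(y)],[-np.sin(y),np.cos(y)]])
print('tcp',M@(s['tool_pos'][:2]-cen))
V=[]
for n,(x0,y0,x1,y1) in dict(top=(110,130,240,250),side=(200,95,330,215)).items():
    im=manip.grab_frame(n)[...,::-1];cv2.imwrite(f'pics/{n}4.png',im)
    V.append(cv2.resize(im[y0:y1,x0:x1],None,fx=3,fy=3,interpolation=cv2.INTER_CUBIC))
cv2.imwrite('pics/v4.png',np.hstack(V))
E
```

```text
time: 6.97
tool_pos: [0.5106, -0.0749, 0.0654]
tool_rot: [0.0, 0.996, -0.093, 0.0]
contact_force: [0.2, -1.6, 0.5]
gripper_width: 0.177
time: 7.8
tool_pos: [0.518, -0.0356, 0.0655]
tool_rot: [0.0, 0.996, -0.093, 0.0]
contact_force: [-0.7, -0.9, 2.8]
gripper_width: 0.176
[ 0.51802515 -0.03557043  0.06547525] [-0.7479194  -0.90833601  2.79065177] [ 0.07385393 -0.08894459 -0.0512218 ]
tcp [-0.2414473   0.00096289]
```

View pics/v4.png

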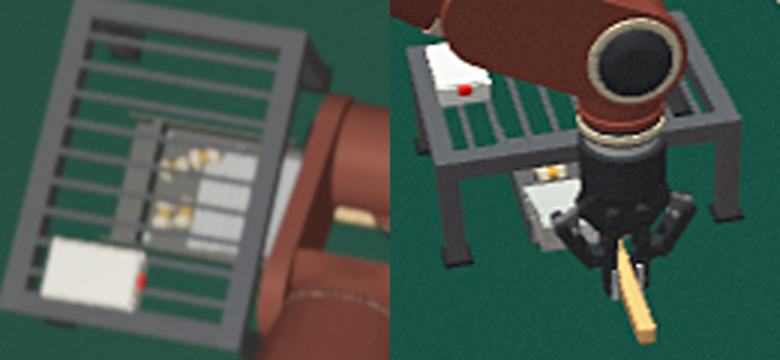

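The pan is under the deck; the adapters are gathered against the stop at crop (165–210,155–215), with the lip at about (200,200) in the crop. I keep pushing slowly.

```bash
python3 -m pendant '{"linear":[[0,-0.3,0],[0,-0.6,0],[0,-0.9,0],[0,-1.2,0],[0,-1.5,0],[0,-1.8,0],[0,-2.1,0],[0,-2.4,0],[0,-2.7,0],[0,-3,0]],"rotation":[[0,0,0],[0,0,0],[0,0,0],[0,0,0],[0,0,0],[0,0,0],[0,0,0],[0,0,0],[0,0,0],[0,0,0]],"grip":[1,1,1,1,1,1,1,1,1,1]}'
python3 -m pendant '{"linear":[[0,-0.2,0],[0,-0.4,0],[0,-0.6,0],[0,-0.8,0],[0,-1,0],[0,-1.2,0],[0,-1.4,0],[0,-1.6,0],[0,-1.8,0],[0,-1.8,0]],"rotation":[[0,0,0],[0,0,0],[0,0,0],[0,0,0],[0,0,0],[0,0,0],[0,0,0],[0,0,0],[0,0,0],[0,0,0]],"grip":[1,1,1,1,1,1,1,1,1,1]}'
python3 - <<'E'
from h import *
s=manip.state();print(s['tool_pos'],s['contact_force'],s['ft_torque'])
cen=np.array([.5638,.2015]);y=np.radians(79.3);M=np.array([[np.cos(y),np.sin(y)],[-np.sin(y),np.cos(y)]])
print('tcp',M@(s['tool_pos'][:2]-cen))
E
```

```text
time: 8.73
tool_pos: [0.5236, -0.0062, 0.0655]
tool_rot: [0.0, 0.996, -0.093, 0.0]
contact_force: [-0.1, -2.8, 4.9]
gripper_width: 0.175
time: 9.57
tool_pos: [0.5269, 0.0117, 0.0654]
tool_rot: [-0.0, 0.996, -0.093, 0.0]
contact_force: [0.9, -0.8, 3.5]
gripper_width: 0.173
[0.52687817 0.01172528 0.06538117] [ 0.94471677 -0.82011823  3.50432884] [ 0.14491865 -0.20160312 -0.0063977 ]
tcp [-0.19333022  0.00104503]
```

```bash
python3 -m pendant '{"linear":[[0,-0.1,0],[0,-0.2,0],[0,-0.3,0],[0,-0.4,0],[0,-0.5,0],[0,-0.6,0],[0,-0.6,0],[0,-0.6,0],[0,-0.6,0],[0,-0.6,0]],"rotation":[[0,0,0],[0,0,0],[0,0,0],[0,0,0],[0,0,0],[0,0,0],[0,0,0],[0,0,0],[0,0,0],[0,0,0]],"grip":[1,1,1,1,1,1,1,1,1,1]}'
python3 - <<'E'
from h import *
im=manip.grab_frame('top')[...,::-1];cv2.imwrite('pics/top5.png',im)
cv2.imwrite('pics/v5.png',cv2.resize(im[150:230,130:220],None,fx=7,fy=7,interpolation=cv2.INTER_CUBIC))
E
```

```text
time: 10.4
tool_pos: [0.5279, 0.0172, 0.0653]
tool_rot: [-0.0, 0.996, -0.093, 0.0]
contact_force: [0.3, -0.7, 4.2]
gripper_width: 0.178
```

View pics/v5.png

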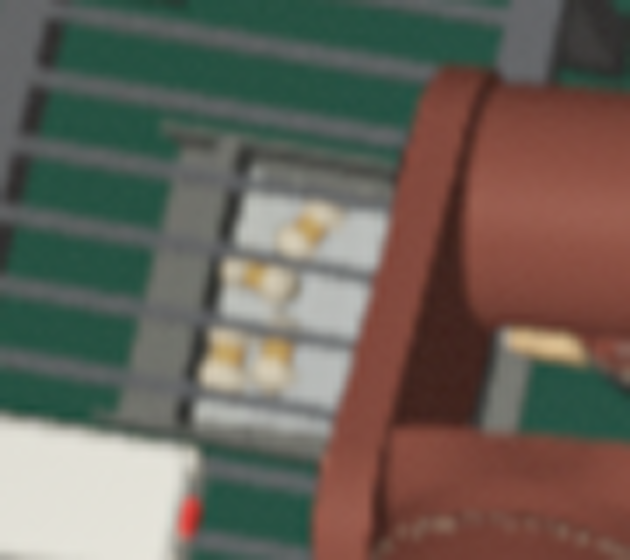

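All four adapters sit in the pan in front of the stop bar, at crop (310,228), (260,280), (228,360) and (273,360). Now I withdraw gently from the slot, then raise the nose about 6° while still low under the deck.

```bash
python3 -m pendant '{"linear":[[0,0.05,-0.05],[0,0.15,-0.1],[0,0.3,-0.1],[0,0.5,-0.1],[0,0.75,-0.1],[0,1,-0.1],[0,1.3,-0.1],[0,1.6,-0.1],[0,1.8,-0.1],[0,1.9,-0.1]],"rotation":[[0,0,0],[0,0,0],[0,0,0],[0,0,0],[0,0,0],[0,0,0],[0,0,0],[0,0,0],[0,0,0],[0,0,0]],"grip":[1,1,1,1,1,1,1,1,1,1]}'
python3 -m pendant '{"linear":[[0,0,0],[0,0.05,-0.05],[0,0.1,-0.1],[0,0.15,-0.2],[0,0.2,-0.3],[0,0.2,-0.4],[0,0.2,-0.5],[0,0.2,-0.5],[0,0.2,-0.5],[0,0.2,-0.5]],"rotation":[[0,0,0],[0.7,0,0],[1.5,0,0],[2.4,0,0],[3.3,0,0],[4.2,0,0],[5.1,0,0],[6,0,0],[6,0,0],[6,0,0]],"grip":[1,1,1,1,1,1,1,1,1,1]}'
python3 - <<'E'
from h import *
s=manip.state();print(s['contact_force'],s['ft_torque'])
im=manip.grab_frame('top')[...,::-1];cv2.imwrite('pics/top6.png',im)
im=manip.grab_frame('side')[...,::-1];cv2.imwrite('pics/side6.png',im)
E
```

```text
time: 11.28
tool_pos: [0.5241, -0.0019, 0.0662]
tool_rot: [0.0, 0.996, -0.093, -0.0]
contact_force: [-0.0, 1.0, 1.6]
gripper_width: 0.174
time: 12.12
tool_pos: [0.5239, -0.0037, 0.0713]
tool_rot: [-0.052, 0.994, -0.093, 0.005]
contact_force: [0.4, -0.2, -3.2]
gripper_width: 0.175
[ 0.40740948 -0.24044372 -3.16540161] [-0.62654209  0.1348734  -0.02829001]
```

```bash
python3 -m pendant '{"linear":[[0,0.2,-0.02],[0,0.6,-0.06],[0,1.2,-0.13],[0,2,-0.21],[0,2.9,-0.3],[0,3.8,-0.4],[0,4.8,-0.5],[0,5.8,-0.61],[0,6.8,-0.71],[0,7.8,-0.82]],"rotation":[[0,0,0],[0,0,0],[0,0,0],[0,0,0],[0,0,0],[0,0,0],[0,0,0],[0,0,0],[0,0,0],[0,0,0]],"grip":[1,1,1,1,1,1,1,1,1,1]}'
python3 -m pendant '{"linear":[[0,1,-0.1],[0,2.1,-0.22],[0,3.3,-0.35],[0,4.6,-0.48],[0,6,-0.63],[0,7.5,-0.79],[0,9,-0.95],[0,10.5,-1.1],[0,12,-1.26],[0,13.2,-1.39]],"rotation":[[0,0,0],[0,0,0],[0,0,0],[0,0,0],[0,0,0],[0,0,0],[0,0,0],[0,0,0],[0,0,0],[0,0,0]],"grip":[1,1,1,1,1,1,1,1,1,1]}'
python3 -m pendant '{"linear":[[0,0.5,-0.05],[0,0.7,-0.07],[0,0.7,-0.07],[0,0.7,-0.07],[0,0.7,-0.07],[0,0.7,-0.07],[0,0.7,-0.07],[0,0.7,-0.07],[0,0.7,-0.07],[0,0.7,-0.07]],"rotation":[[0,0,0],[0,0,0],[0,0,0],[0,0,0],[0,0,0],[0,0,0],[0,0,0],[0,0,0],[0,0,0],[0,0,0]],"grip":[1,1,1,1,1,1,1,1,1,1]}'
python3 - <<'E'
from h import *
s=manip.state();print(s['contact_force'],s['ft_torque'])
V=[]
for n,(x0,y0,x1,y1) in dict(top=(200,150,310,250),side=(200,125,310,225)).items():
    im=manip.grab_frame(n)[...,::-1];cv2.imwrite(f'pics/{n}7.png',im)
    V.append(cv2.resize(im[y0:y1,x0:x1],None,fx=3.6,fy=3.6,interpolation=cv2.INTER_CUBIC))
cv2.imwrite('pics/v7.png',np.hstack(V))
E
```

```text
time: 13.05
tool_pos: [0.5092, -0.0817, 0.0713]
tool_rot: [-0.052, 0.994, -0.093, 0.005]
contact_force: [0.1, 1.0, -1.9]
gripper_width: 0.173
time: 13.88
tool_pos: [0.4845, -0.2128, 0.0714]
tool_rot: [-0.052, 0.994, -0.093, 0.005]
contact_force: [0.8, 0.1, -1.7]
gripper_width: 0.173
time: 14.72
tool_pos: [0.4836, -0.2177, 0.0713]
tool_rot: [-0.052, 0.994, -0.093, 0.005]
contact_force: [0.4, 0.8, -3.0]
gripper_width: 0.174
[ 0.41113716  0.80329334 -2.97944849] [-0.53967572  0.16623818 -0.035094  ]
```

View pics/v7.png

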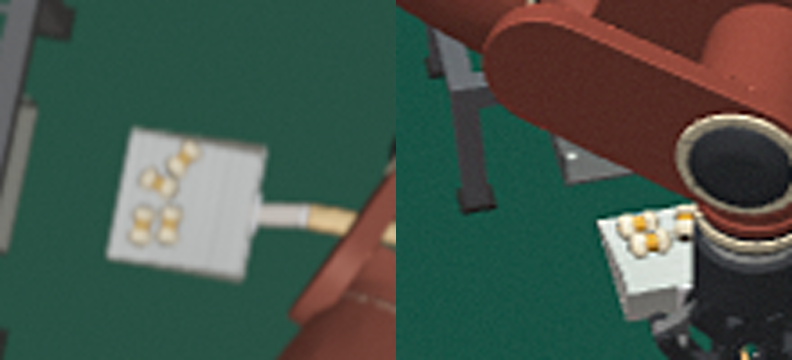

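All four adapters lie in the pan at crop (183,158), (158,182), (143,225) and (170,223). The way out was clean. Next I work out the lip height and the carry and tip moves.

```bash
cat >> h.py <<'E'
def sr(yaw,tip): # scoop yaw deg, nose-down deg
    return down(np.radians(yaw-90))*R.from_rotvec([-np.radians(tip),0,0])
LIP=np.array([0,-.236,.061])
def tcp_for_lip(lip,rot): return np.array(lip)-rot.apply(LIP)
E
python3 - <<'E'
from h import *
for z in(.02,.025,.03,.035,.04): print(z,ray('top',[[229.7,221.7]],z)[0,:2].round(4),ray('side',[[256.7,185.6]],z)[0,:2].round(4))
by=8;u=np.array([np.cos(np.radians(by)),np.sin(np.radians(by)),0]);box=np.array([.674,-.323,0])
lip=box-.035*u+[0,0,.055]
A=sr(by,-6);pA=tcp_for_lip(lip+[0,0,.07],A);print('above',pA)
s=manip.state();cur=(s['tool_pos'],R.from_quat(np.roll(s['tool_rot'],-1)))
print('to lift');go(cur[0]+[0,0,.085],cur[1],cur);
print('then to above');go(pA,A,(cur[0]+[0,0,.085],cur[1]))
B=sr(by,-6);pB=tcp_for_lip(lip,B);print('down',pB);go(pB,B,(pA,A))
for t in(0,6,12,18,24,30,36,42): print(t,end=' ');go(tcp_for_lip(lip,sr(by,t)),sr(by,t),(pB,B))
print(tcp_for_lip(lip,sr(by,42)))
E
```

```text
0.02 [0.4748 0.0307] [0.4873 0.0449]
0.025 [0.4742 0.03  ] [0.4852 0.0392]
0.03 [0.4735 0.0293] [0.4831 0.0335]
0.035 [0.4729 0.0286] [0.4809 0.0279]
0.04 [0.4722 0.0279] [0.4788 0.0222]
above [ 0.40060342 -0.36142338  0.16099712]
to lift
lin cm [ 0.   -0.89 -8.45] rot deg [0. 0. 0.]
then to above
lin cm [-5.49 15.51 -2.1 ] rot deg [ 0.    7.46 70.95]
down [ 0.40060342 -0.36142338  0.09099712]
lin cm [0.   0.73 6.96] rot deg [0. 0. 0.]
0 lin cm [-0.   -0.77 -2.43] rot deg [-6.  0.  0.]
6 lin cm [-0.   -1.78 -4.77] rot deg [-12.   0.   0.]
12 lin cm [ 0.   -3.04 -6.99] rot deg [-18.   0.   0.]
18 lin cm [-0.   -4.52 -9.07] rot deg [-24.   0.   0.]
24 lin cm [ -0.    -6.21 -10.98] rot deg [-30.  -0.   0.]
30 lin cm [ -0.    -8.09 -12.71] rot deg [-36.   0.   0.]
36 lin cm [ -0.   -10.14 -14.22] rot deg [-42.   0.   0.]
42 lin cm [ -0.   -12.34 -15.52] rot deg [-48.  -0.   0.]
[ 0.50608499 -0.34659892  0.25824666]
```

```bash
python3 -m pendant '{"linear":[[0,-0.03,-0.3],[0,-0.09,-0.9],[0,-0.17,-1.7],[0,-0.28,-2.7],[0,-0.4,-3.8],[0,-0.52,-4.9],[0,-0.64,-6.1],[0,-0.76,-7.2],[0,-0.85,-8.1],[0,-0.89,-8.5]],"rotation":[[0,0,0],[0,0,0],[0,0,0],[0,0,0],[0,0,0],[0,0,0],[0,0,0],[0,0,0],[0,0,0],[0,0,0]],"grip":[1,1,1,1,1,1,1,1,1,1]}'
python3 -m pendant '{"linear":[[-0.1,0.2,-0.03],[-0.25,0.7,-0.1],[-0.5,1.4,-0.19],[-0.8,2.2,-0.3],[-1.1,3.1,-0.42],[-1.45,4.1,-0.55],[-1.8,5.1,-0.69],[-2.2,6.2,-0.84],[-2.6,7.3,-0.99],[-3,8.4,-1.14]],"rotation":[[0,0.1,1],[0,0.3,3],[0,0.6,6],[0,1,10],[0,1.5,14],[0,2,19],[0,2.5,24],[0,3,29],[0,3.6,34],[0,4.1,39]],"grip":[1,1,1,1,1,1,1,1,1,1]}'
python3 - <<'E'
from h import *
s=manip.state();print(s['contact_force'],s['ft_torque'])
box=np.array([.674,-.323,0]);u=np.array([np.cos(np.radians(8)),np.sin(np.radians(8)),0]);lip=box-.035*u+[0,0,.125]
A=sr(8,-6);go(tcp_for_lip(lip,A),A)
E
```

```text
time: 15.65
tool_pos: [0.4843, -0.2184, 0.1592]
tool_rot: [-0.051, 0.994, -0.093, 0.006]
contact_force: [0.5, 0.1, -3.4]
gripper_width: 0.174
time: 16.48
tool_pos: [0.437, -0.2957, 0.1579]
tool_rot: [-0.048, 0.904, -0.424, 0.021]
contact_force: [-0.8, -0.6, -4.0]
gripper_width: 0.178
[-0.80326829 -0.5983287  -4.03573159] [-0.30568313  0.44570496 -0.01613613]
lin cm [ 2.72  6.93 -1.05] rot deg [ 0.08  3.49 31.56]
```

```bash
python3 -m pendant '{"linear":[[0.4,1,-0.15],[0.8,2,-0.3],[1.2,3,-0.45],[1.6,4,-0.6],[1.95,5,-0.75],[2.25,5.8,-0.88],[2.5,6.4,-0.97],[2.65,6.75,-1.02],[2.7,6.9,-1.05],[2.7,6.9,-1.05]],"rotation":[[0,0.5,4.5],[0,1,9],[0,1.5,13.5],[0,2,18],[0,2.5,22],[0,2.9,26],[0,3.2,29],[0,3.4,31],[0,3.5,31.6],[0,3.5,31.6]],"grip":[1,1,1,1,1,1,1,1,1,1]}'
python3 -m pendant '{"linear":[[0,0,0],[0,0.05,0.5],[0,0.12,1.2],[0,0.22,2.1],[0,0.35,3.3],[0,0.47,4.5],[0,0.58,5.5],[0,0.67,6.4],[0,0.73,6.9],[0,0.73,6.9]],"rotation":[[0,0,0],[0,0,0],[0,0,0],[0,0,0],[0,0,0],[0,0,0],[0,0,0],[0,0,0],[0,0,0],[0,0,0]],"grip":[1,1,1,1,1,1,1,1,1,1]}'
python3 - <<'E'
from h import *
s=manip.state();print(s['contact_force'],s['ft_torque'],s['joint_pos'].round(2))
V=[]
for n,(x0,y0,x1,y1) in dict(top=(275,110,395,220),side=(300,185,420,295)).items():
    im=manip.grab_frame(n)[...,::-1];cv2.imwrite(f'pics/{n}8.png',im)
    V.append(cv2.resize(im[y0:y1,x0:x1],None,fx=3.3,fy=3.3,interpolation=cv2.INTER_CUBIC))
cv2.imwrite('pics/v8.png',np.hstack(V))
box=np.array([.674,-.323,0]);u=np.array([np.cos(np.radians(8)),np.sin(np.radians(8)),0]);lip=box-.035*u+[0,0,.055]
A=sr(8,-6);go(tcp_for_lip(lip,A),A)
E
```

```text
time: 17.32
tool_pos: [0.4015, -0.3609, 0.1613]
tool_rot: [-0.039, 0.755, -0.654, 0.034]
contact_force: [0.5, 0.3, -2.8]
gripper_width: 0.173
time: 18.15
tool_pos: [0.4018, -0.3605, 0.0912]
tool_rot: [-0.039, 0.756, -0.653, 0.034]
contact_force: [-0.4, 0.1, -2.6]
gripper_width: 0.173
[-0.39158248  0.1469353  -2.63687914] [-0.02786218  0.65431081  0.02151342] [-0.91 -0.03  1.98  0.1   1.14  0.47]
lin cm [-0.04  0.21  0.19] rot deg [-0.05 -0.14  0.33]
```

View pics/v8.png

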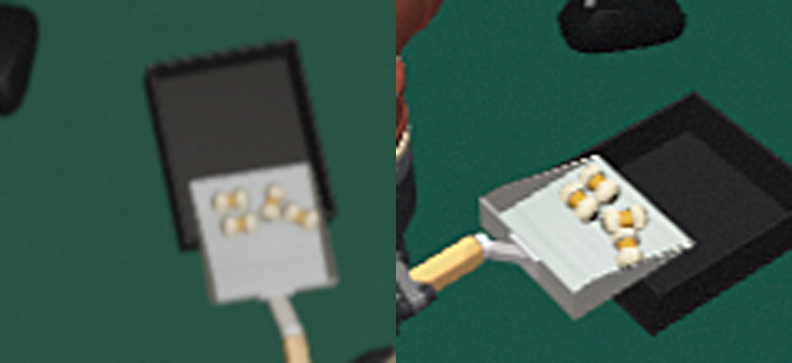

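The lip spans crop x 190–308 across the box, between its walls, about 40% along it, and all four adapters are in the pan. I tip slowly with the lip held in place.

```bash
python3 -m pendant '{"linear":[[0,-0.77,-2.43],[0,-1.78,-4.77],[0,-3.04,-6.99],[0,-4,-8.4],[0,-4.52,-9.07],[0,-5.05,-9.72],[0,-5.62,-10.36],[0,-6.21,-10.98],[0,-6.8,-11.57],[0,-6.8,-11.57]],"rotation":[[-6,0,0],[-12,0,0],[-18,0,0],[-22,0,0],[-24,0,0],[-26,0,0],[-28,0,0],[-30,0,0],[-32,0,0],[-32,0,0]],"grip":[1,1,1,1,1,1,1,1,1,1]}'
python3 - <<'E'
from h import *
s=manip.state();print(s['contact_force'],s['ft_torque'],s['joint_pos'].round(2))
cur=(s['tool_pos'],R.from_quat(np.roll(s['tool_rot'],-1)));l=cur[0]+cur[1].apply(LIP);print('lip',l)
for d in(4,8,12,16,20): 
    r=cur[1]*R.from_rotvec([-np.radians(d),0,0]);go(tcp_for_lip(l,r),r,cur)
E
```

```text
time: 19.08
tool_pos: [0.4598, -0.3534, 0.2176]
tool_rot: [0.17, 0.738, -0.637, -0.143]
contact_force: [0.4, -0.3, -0.3]
gripper_width: 0.176
[ 0.35575381 -0.27572862 -0.30873157] [ 0.01778462 -0.18003824 -0.00724146] [-0.64  0.18  1.58 -0.32  1.7   0.79]
lip [ 0.64412803 -0.3270517   0.06023672]
lin cm [-0.   -0.48 -1.63] rot deg [-4.  0. -0.]
lin cm [-0.   -1.08 -3.23] rot deg [-8.  0. -0.]
lin cm [ 0.   -1.78 -4.77] rot deg [-12.  -0.  -0.]
lin cm [-0.   -2.6  -6.27] rot deg [-16.  -0.   0.]
lin cm [-0.   -3.51 -7.7 ] rot deg [-20.  -0.   0.]
```

```bash
python3 -m pendant '{"linear":[[0,-0.48,-1.63],[0,-1.08,-3.23],[0,-1.78,-4.77],[0,-1.78,-4.77],[0,-1.78,-4.77],[0,-1.78,-4.77],[0,-1.78,-4.77],[0,-1.78,-4.77],[0,-1.78,-4.77],[0,-1.78,-4.77]],"rotation":[[-4,0,0],[-8,0,0],[-12,0,0],[-12,0,0],[-12,0,0],[-12,0,0],[-12,0,0],[-12,0,0],[-12,0,0],[-12,0,0]],"grip":[1,1,1,1,1,1,1,1,1,1]}'
python3 - <<'E'
from h import *
s=manip.state();print(s['contact_force'],s['ft_torque'],s['joint_pos'].round(2))
V=[]
for n,(x0,y0,x1,y1) in dict(top=(275,110,395,220),side=(300,185,440,295)).items():
    im=manip.grab_frame(n)[...,::-1];cv2.imwrite(f'pics/{n}9.png',im)
    V.append(cv2.resize(im[y0:y1,x0:x1],None,fx=3,fy=3,interpolation=cv2.INTER_CUBIC))
cv2.imwrite('pics/v9.png',np.hstack(V))
E
```

```text
time: 19.92
tool_pos: [0.4932, -0.3477, 0.2506]
tool_rot: [0.247, 0.715, -0.619, -0.212]
contact_force: [0.1, 0.6, -1.1]
gripper_width: 0.176
[ 0.14363378  0.55135887 -1.14485412] [ 0.03523867 -0.23279534  0.03847655] [-0.57  0.32  1.4  -0.44  1.91  0.82]
```

View pics/v9.png

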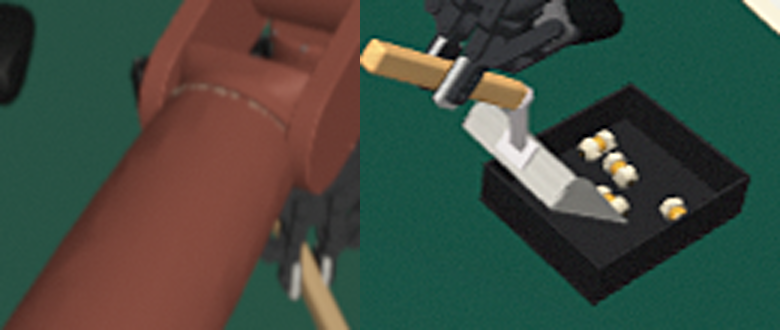

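All four adapters are in the black box, seen at crop (597,144), (620,167), (612,202) and (675,208). Before backing off, I check whether the scoop turned in the grip.

```bash
python3 - <<'E'
from h import *
s=manip.state();p=s['tool_pos'];r=R.from_quat(np.roll(s['tool_rot'],-1))
for d in(-4,0,4,8,12):
    q=r*R.from_rotvec([-np.radians(d),0,0])
    # pivot = grasp point 3mm ahead; scoop coords: x->-y tool, z-> -z tool (z 58 at grasp)
    f=lambda x,y,z:p+r.apply([0,0,.003])+q.apply([-y,-(x+.181),.058-z])
    P=proj('side',[f(-.265,0,.068),f(-.265,0,.048),f(.055,-.054,0),f(-.055,-.054,.03),f(-.055,.054,.03)])
    print(d,((P-[300,185])*3+[360,0]).round(0).tolist(), 'lip z',f(.055,0,0)[2].round(3),q.as_matrix()[2,1].round(2))
E
```

```text
-4 [[369.0, 47.0], [354.0, 73.0], [641.0, 201.0], [582.0, 163.0], [488.0, 80.0]] lip z 0.068 0.56
0 [[374.0, 40.0], [358.0, 66.0], [627.0, 218.0], [574.0, 173.0], [480.0, 89.0]] lip z 0.057 0.61
4 [[380.0, 33.0], [362.0, 58.0], [612.0, 234.0], [565.0, 182.0], [473.0, 98.0]] lip z 0.047 0.67
8 [[386.0, 25.0], [367.0, 50.0], [597.0, 249.0], [557.0, 191.0], [465.0, 106.0]] lip z 0.038 0.72
12 [[392.0, 19.0], [372.0, 43.0], [582.0, 264.0], [548.0, 200.0], [456.0, 114.0]] lip z 0.03 0.77
```

No slip: the 0° model fits. Next I lift away, level the scoop and carry it back to its original place, in front of the riser and clear of everything.

```bash
python3 - <<'E'
from h import *
s=manip.state();c0=(s['tool_pos'],R.from_quat(np.roll(s['tool_rot'],-1)))
c1=(c0[0]+[-.03,0,.05],c0[1]);go(*c1,c0)
c2=(np.array([.42,-.30,.19]),sr(20,0));go(*c2,c1)
c3=(np.array([.386,-.214,.12]),sr(37,0));go(*c3,c2)
E
```

```text
lin cm [-0.42  5.42 -2.12] rot deg [0. 0. 0.]
lin cm [-5.38 -3.94 10.93] rot deg [ 37.82   3.71 -11.33]
lin cm [-9.24  0.25  7.  ] rot deg [  0.   0. -17.]
```

```bash
python3 -m pendant '{"linear":[[-0.1,0.8,-0.3],[-0.2,2,-0.8],[-0.3,3.5,-1.4],[-0.4,4.7,-1.9],[-0.4,5.4,-2.1],[-0.4,5.4,-2.1],[-0.4,5.4,-2.1],[-0.4,5.4,-2.1],[-0.4,5.4,-2.1],[-0.4,5.4,-2.1]],"rotation":[[0,0,0],[0,0,0],[0,0,0],[0,0,0],[0,0,0],[0,0,0],[0,0,0],[0,0,0],[0,0,0],[0,0,0]],"grip":[1,1,1,1,1,1,1,1,1,1]}'
python3 -m pendant '{"linear":[[-0.6,-0.4,1.1],[-1.2,-0.9,2.4],[-1.9,-1.4,3.9],[-2.7,-2,5.5],[-3.5,-2.6,7.1],[-4.3,-3.2,8.7],[-5,-3.7,10.2],[-5.4,-3.9,10.9],[-5.4,-3.9,10.9],[-5.4,-3.9,10.9]],"rotation":[[4,0.4,-1.2],[8.5,0.8,-2.5],[13.5,1.3,-4],[19,1.9,-5.7],[24.5,2.4,-7.4],[30,3,-9],[35,3.4,-10.5],[37.8,3.7,-11.3],[37.8,3.7,-11.3],[37.8,3.7,-11.3]],"grip":[1,1,1,1,1,1,1,1,1,1]}'
python3 - <<'E'
from h import *
print(manip.state()['ft_torque']);go([.386,-.214,.10],sr(37,0))
E
```

```text
time: 20.85
tool_pos: [0.4637, -0.3476, 0.2992]
tool_rot: [0.247, 0.715, -0.618, -0.212]
contact_force: [0.2, -0.1, -1.0]
gripper_width: 0.178
time: 21.68
tool_pos: [0.4193, -0.2998, 0.1897]
tool_rot: [0.001, 0.819, -0.574, -0.001]
contact_force: [-0.3, 0.5, -0.6]
gripper_width: 0.175
[-0.05977441  0.19571927 -0.01294692]
lin cm [-9.2   0.19  8.98] rot deg [  0.14   0.08 -17.07]
```

```bash
python3 -m pendant '{"linear":[[-0.8,0,0.8],[-2,0,2],[-3.5,0.1,3.4],[-5,0.1,4.9],[-6.5,0.1,6.4],[-7.8,0.2,7.7],[-8.8,0.2,8.6],[-9.2,0.2,9],[-9.2,0.2,9],[-9.2,0.2,9]],"rotation":[[0.1,0.1,-1.5],[0.1,0.1,-4],[0.1,0.1,-7],[0.1,0.1,-10],[0.1,0.1,-13],[0.1,0.1,-15],[0.1,0.1,-16.5],[0.1,0.1,-17],[0.1,0.1,-17],[0.1,0.1,-17]],"grip":[1,1,1,1,1,1,1,1,1,1]}'
python3 -m pendant '{"linear":[[0,0,0.4],[0,0,0.9],[0,0,1.4],[0,0,1.9],[0,0,2.4],[0,0,2.8],[0,0,3.1],[0,0,3.3],[0,0,3.4],[0,0,3.4]],"rotation":[[0,0,0],[0,0,0],[0,0,0],[0,0,0],[0,0,0],[0,0,0],[0,0,0],[0,0,0],[0,0,0],[0,0,0]],"grip":[1,1,1,1,1,1,1,1,1,1]}'
python3 -c "
from plant import manip;s=manip.state();print(s['tool_pos'],s['contact_force'],s['ft_torque'])"
```

```text
time: 22.52
tool_pos: [0.3875, -0.2146, 0.1009]
tool_rot: [0.0, 0.895, -0.446, 0.002]
contact_force: [0.0, 0.8, -2.3]
gripper_width: 0.174
time: 23.35
tool_pos: [0.3868, -0.2141, 0.066]
tool_rot: [-0.0, 0.895, -0.446, 0.001]
contact_force: [-0.3, 0.8, -0.7]
gripper_width: 0.176
[ 0.3867638  -0.21408878  0.06602546] [-0.30401261  0.76801593 -0.69861224] [-0.05660522  0.1634888  -0.02054168]
```

```bash
python3 -m pendant '{"linear":[[0,0,0.1],[0,0,0.2],[0,0,0.25],[0,0,0.25],[0,0,0.25],[0,0,0.25],[0,0,0.25],[0,0,0.25],[0,0,0.25],[0,0,0.25]],"rotation":[[0,0,0],[0,0,0],[0,0,0],[0,0,0],[0,0,0],[0,0,0],[0,0,0],[0,0,0],[0,0,0],[0,0,0]],"grip":[1,1,1,1,0.7,0.5,0.3,0,0,0]}'
python3 -m pendant '{"linear":[[0,0,0],[0,0,0],[0,0,0],[0,0,0],[0,0,-1],[0,0,-3],[0,0,-6],[0,0,-10],[0,0,-14],[0,0,-14]],"rotation":[[0,0,0],[0,0,0],[0,0,0],[0,0,0],[0,0,0],[0,0,0],[0,0,0],[0,0,0],[0,0,0],[0,0,0]],"grip":[0,0,0,0,0,0,0,0,0,0]}'
python3 -m pendant '{"linear":[[-3,4,-1],[-6,8,-2],[-6,8,-2],[-6,8,-2],[-6,8,-2],[-6,8,-2],[-6,8,-2],[-6,8,-2],[-6,8,-2],[-6,8,-2]],"rotation":[[0,0,0],[0,0,0],[0,0,0],[0,0,0],[0,0,0],[0,0,0],[0,0,0],[0,0,0],[0,0,0],[0,0,0]],"grip":[0,0,0,0,0,0,0,0,0,0]}'
python3 - <<'E'
from h import *
V=[]
for n,(x0,y0,x1,y1) in dict(top=(230,110,400,290),side=(225,130,440,310)).items():
    im=manip.grab_frame(n)[...,::-1];cv2.imwrite(f'pics/{n}10.png',im)
    V.append(cv2.resize(im[y0:y1,x0:x1],None,fx=2,fy=2,interpolation=cv2.INTER_CUBIC))
cv2.imwrite('pics/v10.png',np.hstack(V));print(manip.state()['contact_force'])
E
```

```text
time: 24.18
tool_pos: [0.3868, -0.2142, 0.0637]
tool_rot: [-0.0, 0.895, -0.446, 0.001]
contact_force: [0.4, 0.4, -0.3]
gripper_width: 0.976
time: 25.02
tool_pos: [0.3901, -0.2168, 0.2142]
tool_rot: [0.002, 0.895, -0.446, 0.009]
contact_force: [0.9, -0.8, 0.5]
gripper_width: 1.003
time: 25.85
tool_pos: [0.2868, -0.2141, 0.2232]
tool_rot: [-0.0, 0.895, -0.446, 0.0]
contact_force: [-0.1, 0.6, 0.9]
gripper_width: 1.001
[0.63273276 0.06033411 0.20689509]
```

View pics/v10.png

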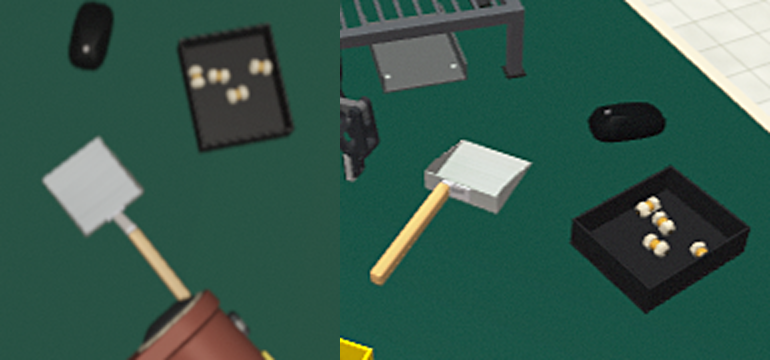

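All four adapters are in the upright box, the scoop lies flat and free in front of the riser, and the tray is empty. Handing in.

```bash
python3 -c "
from plant import manip;print(manip.job_done(), manip.state()['time'])"
```

```text
the job is handed in; nothing more can be done
the job is handed in; nothing more can be done
```

I took the scoop by its handle, slid it under the riser along the tray and gathered all four adapters. I tipped them into the black box with the lip about 1 cm above its rim. I then laid the scoop flat at its original place in front of the riser, let go and backed the arm away. The job was handed in at about 26 s of the 67 s allowed.

The last pictures from both cameras show all four adapters in the upright box, the tray empty, the scoop flat and released, and the mouse where it was. In the top picture the gripper hides the very end of the handle. I did not re-measure the wrench and the connector case at the end, but the arm never worked near them. The wrist force read at the end of each move never passed about 6 N. No check failed or disagreed.

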